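Close up the food keeper: shut the spout shutter, snap the cap on and hold it down

TASK

Close up the blue-lidded food keeper on the dining table: first slide the black shutter grip on its lid all the way to the green end, then take the orange cap by its knob and press it onto the white spout until it clicks. Keep pressing past the click so that the cap sits flat on the lid, and finish with the gripper still holding the cap down with a firm push of about 12 N, not letting go. Leave the mug, the jar and the phone where they are.

Things in the scene. Friction and masses are not known exactly. Their poses are not given: they have to be found in the camera images.
- keeper: Food keeper standing firmly on the table (it does not move): white box with a blue lid, 138 mm along its x, 228 mm along its y, flat lid top 70 mm above the table. Origin: centre of its underside; z up. The white spout stands on the lid on its -y half, the black shutter grip runs along its x on its +y half (110 mm between the two).
- spout (a point): Foot of the white spout's axis, on the lid top (keeper frame x 0, y -55 mm, z 70 mm; axes as the keeper's). The spout is a round stud of 24 mm diameter, 18 mm high, its last 4 mm tapering to 16 mm diameter. Fully seated, the cap's origin (centre of its lower rim) coincides with this point and the rim rests on the lid.
- spout_top (a point): Centre of the spout's top, 18 mm above the lid. Four sprung beads stand 3.5 mm out of the spout, 10.5 mm above the lid: the cap first stops on them with its rim about 14.5 mm above the lid, needs a push of 7 to 10 N over the next 4 mm to force it past them, then the push drops suddenly (the click), the beads pull the cap on down and its rim meets the rigid lid.
- shutter (a joint): How far the shutter grip has been slid, in m: 0 = open (at the red mark), 0.060 = shut (against its end stop, at the green mark). It slides along the keeper's +x axis as the value grows, with about 2.5 N of friction, and stays where it is left.
- shutter_top (a point): Centre of the top face of the black shutter grip, a block 20 mm along the slide (keeper x), 28 mm across it (keeper y) and 28 mm high; this point is 29.5 mm above the lid top, 99.5 mm above the table.
- cap: Loose orange snap cap standing open side down on the table, left or right of the keeper; about 40 g. Origin: centre of its lower rim; z up. Skirt 48 mm diameter, 24 mm high with a flat shoulder on top; above it a round knob, 26 mm diameter, 24 mm high (top at 48 mm) to take it by: fingers on the knob can bear down on the shoulder. Its bottom opening is 27 mm wide.
- mug: Bystander: blue mug, 84 mm diameter, 90 mm high, with a handle towards its +y. Origin: centre of its underside.
- jar: Bystander: small amber jar with a yellow lid, 64 mm diameter, 65 mm high. Origin: centre of its underside.
- phone: Bystander: black phone lying flat, 150 x 72 x 9 mm, long side along its x. Origin: centre of its underside.
Not all that is in view belongs to the job. There is more than one size of the cap; the one meant has the size given above.

How it is judged:
On the way, in this order (a step that is already met when the one before it is completed fails the run):
1. the shutter grip is slid to its green end stop while the cap is still off the spout (value of joint shutter above 0.056 m and horizontal distance between cap and spout above 0.03 m), for 0.1 s.
2. the cap has clicked over the beads and is pressed flat on the lid (z of cap in the frame of spout below 0.002 m and horizontal distance between cap and spout below 0.004 m and angle between cap's own z axis and vertical below 0.08 rad and contact force between cap and keeper above 5 N and contact force between the fingers and cap above 5 N), for 0.3 s.
At the end, for the whole second after the job is handed in: The shutter is within 4 mm of its green end stop; the cap sits upright on the spout (within 4 mm of its axis, 0.08 rad of upright) with its rim within 2 mm of the lid; the gripper is still on the cap with more than 5 N and the cap is pressed on the keeper with more than 5 N, through the last second (all of step 2 and value of joint shutter above 0.056 m); the arm keeps its last pose, push and grip.
It fails at once if the mug, the jar or the phone is moved by more than 30 mm (distance of any of mug, jar, phone from where it was at the start of the episode above 0.03 m).
It fails at once if the cap is crushed onto the keeper with more than 80 N (contact force between cap and keeper above 80 N).
It also fails if it takes over 70 s, if anything falls off the work surface, if the arm or the gripper's body presses on something with over 40 N, if the wrist force passes 120 N, or if a joint passes its speed limit or range.

ROBOT

A 6-joint arm with a two-finger parallel gripper is mounted at the origin on the work surface. World frame = base frame: x ahead of the robot, y to its left, z up, the work surface at z = 0. Lengths are in m, angles in rad, forces in N, time in s.
With the tool pointing down it reaches from about 0.35 to 0.775 m from the base axis. Payload 5.5 kg.
Tool frame: the origin (TCP) lies at the very end of the fingers, on their centre line; the grasp point (between the pads) lies robot.grasp_offset behind it (robot.grasp_offset is the distance from the TCP to the grasp point, in m); z points along the fingers, y is the line along which they close (so a half turn about z gives the same grasp; the last joint's range is limited). The gripper opens to 85 mm and grips with 20 to 120 N. Pads are 22 mm wide; open, the fingers measure 114 mm over their backs; the gripper's body (76 mm by 85 mm) begins 54 mm behind the grasp point. The pads swing forward as they close: fully open they stand 13 mm farther back than shut.
Start: joints at [1.163, 0.313, 0.046, 1.304, 0, 1.431], TCP at [0.152, 0.555, 0.231] pointing down, gripper open.
Joint ranges: [-2.76, 2.76], [-0.86, 1.69], [-1.03, 1.26], [-2.2, 2.34], [-1.47, 1.5], [-3.14, 3.14]. Speed limits (rad/s): [2.57, 2.57, 3.14, 3.14, 3.14, 3.14].

INTERFACE

Orientations are given as a unit quaternion [w, x, y, z].
In Python, from plant import robot, ik, viewer, find_in, cut_out, pinpoint, telemetry gives the robot as it stands. Calls block until the motion is done:
- robot.move_to(position, orientation): joint-space move of the TCP to a pose.
- robot.line_to(position, orientation=None, rate=0.15, max_force=None): straight line of the TCP; orientation=None keeps the orientation; rate is the mean speed in m/s. With max_force (N) it stops when the force on the tool has changed by that much, and returns True; else False.
- robot.set_joints(angles): joint-space move.
- robot.open_jaws() and robot.close(): open the fingers fully, or close them until they stop; the grip force is fixed at half the most.
- robot.pause(seconds).
- ik(position, orientation): joint angles nearest the present ones, or None.
- viewer.get_image(name): name is "side" or "top" or "wrist"; returns (picture, depth): 384x512x3 uint8, red, green, blue; 384x512 float32, m along the optical axis (not along the pixel's ray), 0 where there is no reading.
- viewer.camera_model(name): a dict with "vertical_fov" (degrees; the focal length in pixels is half the picture's height over the tangent of half this angle, whatever the lens; pixels are square), "cx", "cy" (the principal point, pixels), "R" (3x3) and "t" (3): a world point X has camera coordinates R X + t; the wrist camera has in their place "tool_from_camera" (4x4, takes a point from camera to tool coordinates, whose origin is the TCP and whose axes are the flange's). Camera axes: x right, y down, z forward; pixel columns grow to the right and rows downward; lengths in m; the calibration is good to about 2 mm. A picture is of the moment at which its call begins: read the wrist's pose just before it. camera_model takes no time and is no camera call.
A pose or a line that the arm cannot do raises robot.Unreachable and nothing moves.
- robot.close_job(): hands the job in; it is judged then, once.
Trained networks look in the newest picture that a camera, given by its name, has taken for a name from the list of things; names that differ only in an ending like _2 or _b are one class to them, and where a whole thing is asked for, a point or a joint stands for the part that bears it (a point fixed in the world has none). Each returns a list of dicts, best first, with "p" (0 to 1); they miss things now and then, are a little off and sometimes report something else, mostly with a low value. They report only what shows in the picture. A call takes as long as a camera call. They do not tell look-alikes from the thing itself.
- find_in(camera, target): "rect" ([left, top, right, bottom] in pixels, round what is visible of it).
- cut_out(camera, target): "pixels" (384x512 bool, what is visible of it) and "rect" ([left, top, right, bottom] in pixels, round what is visible of it).
- pinpoint(camera, target): "location" ([column, row] in pixels: a listed point, or the origin of a listed thing).
Readings, each from a call of its own:
- telemetry.get_t(): time.
- telemetry.get_joint_positions(): joint angles.
- telemetry.get_joint_vel(): joint speeds.
- telemetry.get_joint_torque(): joint torques, N m.
- telemetry.get_tcp_pos(): TCP position.
- telemetry.get_eef_rot(): TCP orientation.
- telemetry.get_wrist_force(): force on the tool from outside, world axes, zero at the start.
- telemetry.get_ft_torque(): the same for the moment, N m.
- telemetry.get_opening(): finger opening in m.
- telemetry.get_grasp_force(): force on a finger pad.
Only numpy, scipy, OpenCV 4.12 (cv2) and the standard library are available. Lean on these libraries where they do the work, as an engineer would, in place of code of your own. Each camera call takes 0.05 s, during which the arm holds its last target. There are 200 camera calls.

## Working session

There is one attempt and no reset: what is moved stays moved. The work goes in short steps, each a Python script; the robot and the scene stay as the last script left them, time stands still between calls to the robot, and variables do not carry over. Pictures are saved under pics/ and viewed, at most 10 in all, crops included, and the job is handed in when it is done.

```bash
ls; mkdir -p pics
cat > h.py <<'E'
import numpy as np, cv2
from plant import robot, ik, viewer, find_in, cut_out, pinpoint, telemetry
from scipy.spatial.transform import Rotation as Ro
def shot(c,name=None):
    pose=(np.array(telemetry.get_tcp_pos()),np.array(telemetry.get_eef_rot())) if c=='wrist' else None
    im,d=viewer.get_image(c)
    if name: cv2.imwrite(f'pics/{name}.png',im[:,:,::-1])
    m=viewer.camera_model(c); f=192/np.tan(np.radians(m['vertical_fov'])/2)
    if c=='wrist':
        T=np.array(m['tool_from_camera']); q=pose[1]; R=Ro.from_quat([q[1],q[2],q[3],q[0]]).as_matrix()
        Rw=R@T[:3,:3]; o=R@T[:3,3]+pose[0]
    else:
        Rw=np.array(m['R']).T; o=-Rw@np.array(m['t'])
    return dict(im=im,d=d,f=f,cx=m['cx'],cy=m['cy'],R=Rw,o=o,m=m)
def ray(s,p): return s['R']@np.array([(p[0]-s['cx'])/s['f'],(p[1]-s['cy'])/s['f'],1.])
def atz(s,p,z):
    r=ray(s,p); return s['o']+r*(z-s['o'][2])/r[2]
def depth_pt(s,p,k=2):
    c,r=int(round(p[0])),int(round(p[1])); w=s['d'][max(r-k,0):r+k+1,max(c-k,0):c+k+1]; w=w[w>0]
    return s['o']+ray(s,p)*np.median(w) if w.size else None
def tri(views):
    A=np.zeros((3,3));b=np.zeros(3);L=[]
    for s,p in views:
        r=ray(s,p);r/=np.linalg.norm(r);P=np.eye(3)-np.outer(r,r);A+=P;b+=P@s['o'];L.append((P,s['o']))
    x=np.linalg.solve(A,b); return x,[np.linalg.norm(P@(x-o)) for P,o in L]
def cloud(s):
    v,u=np.mgrid[:384,:512]; d=s['d']
    c=np.stack([(u-s['cx'])/s['f']*d,(v-s['cy'])/s['f']*d,d],-1); return c@s['R'].T+s['o']
E
python3 - <<'E'
from h import *
print({k:np.round(v,4).tolist() for k,v in viewer.camera_model('top').items()}, list(viewer.camera_model('side')), robot.grasp_offset, telemetry.get_eef_rot())
S={c:shot(c,c+'0') for c in('top','side','wrist')}
cv2.imwrite('pics/both0.png',cv2.resize(np.hstack([S['top']['im'],S['side']['im']])[:,:,::-1],(800,300)))
for t in 'keeper spout spout_top shutter_top cap mug jar phone'.split():
    for c in('top','side'):
        for r in pinpoint(c,t)[:3]:
            p=depth_pt(S[c],r['location']); print(t,c,round(r['p'],2),np.round(r['location'],1),None if p is None else np.round(p,3))
for r in find_in('top','cap'): print(r)
E
```

```text
pics
{'vertical_fov': 45.4248, 'cx': 260.5015, 'cy': 187.9854, 'R': [[-0.0051, -0.9999, 0.0124], [-0.9898, 0.0033, -0.1427], [0.1426, -0.013, -0.9897]], 't': [-0.0451, 0.6099, 1.277]} ['vertical_fov', 'cx', 'cy', 'R', 't'] 0.0187 [-2.59256478e-04  1.33490887e-01  9.91049610e-01 -8.86568776e-04]
keeper top 0.84 [267.7 216.2] [ 0.526 -0.067  0.07 ]
keeper side 0.96 [246.4 239.8] [ 0.464 -0.115  0.066]
keeper side 0.47 [265.4 229.8] [ 0.525 -0.129  0.074]
spout top 0.89 [287.5 214.3] [ 0.53  -0.121  0.088]
spout side 0.85 [265.6 226.8] [ 0.527 -0.128  0.082]
spout_top top 0.71 [286.7 212.1] [ 0.536 -0.119  0.088]
spout_top side 0.69 [263.4 222.8] [ 0.53  -0.117  0.089]
shutter_top top 0.42 [246.5 222.6] [ 0.507 -0.008  0.099]
cap top 0.8 [378.8 216.8] [ 0.524 -0.381  0.063]
cap top 0.79 [364.2 181. ] [ 0.626 -0.343  0.062]
cap top 0.58 [347.8 218.7] [ 0.52  -0.296  0.046]
cap side 0.97 [345.4 296.6] [ 0.499 -0.408  0.033]
cap side 0.81 [316.8 277.8] [ 0.513 -0.317  0.023]
cap side 0.57 [355.6 265.1] [ 0.609 -0.371  0.034]
mug top 0.94 [129.1 226.6] [0.503 0.336 0.004]
mug side 0.83 [169.2 195.6] [0.491 0.295 0.026]
jar top 0.82 [200.3 136.1] [0.758 0.125 0.066]
jar side 0.74 [262.2 189.8] [0.756 0.099 0.01 ]
phone top 0.74 [282.5 137.9] [ 0.767 -0.115  0.009]
phone top 0.23 [286.8 214.8] [ 0.528 -0.119  0.088]
phone side 0.7 [313.2 214.2] [ 0.753 -0.132  0.011]
{'rect': [354.7, 169.8, 380.0, 194.8], 'p': 0.88}
{'rect': [367.1, 204.9, 391.8, 230.3], 'p': 0.62}
{'rect': [341.6, 208.7, 358.4, 225.2], 'p': 0.54}
```

View pics/top0.png

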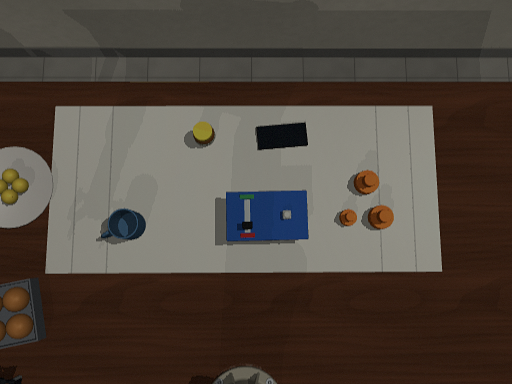

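View pics/side0.png

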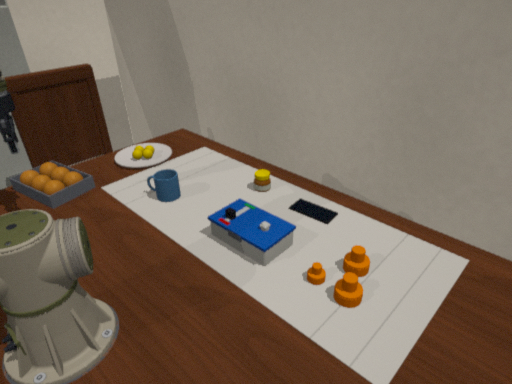

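Top view: three orange caps at (367,182), (380,217) and (348,218). Their tops stand about 62, 63 and 46 mm high, so (348,218) matches the 48 mm cap. The oranges and the knobs of the large caps are look-alikes. The grip is at red (246,226), with green at (247,196) towards world +x. Next: wrist views from two heights over the keeper and over the small cap.

Run:
```python
from h import *
print(np.round(viewer.camera_model('wrist')['tool_from_camera'],3).tolist(), viewer.camera_model('wrist')['vertical_fov'])
# lid yaw from the top camera
s=shot('top'); P=cloud(s); im=s['im'].astype(int)
m=(abs(P[...,2]-.07)<.006)&(im[...,2]>im[...,0]+50)&(P[...,1]<.1)&(P[...,1]>-.22)
print('lid',m.sum(),cv2.minAreaRect((P[m][:,:2]*1000).astype(np.float32)))
q=[0,0,1,0]
V={}
for n,p in dict(k1=[.50,-.06,.30],k2=[.54,-.06,.34],c1=[.50,-.29,.26],c2=[.54,-.29,.30]).items():
    robot.move_to(p,q); robot.pause(.3)
    s=shot('wrist',n); V[n]=s
    for t in (['spout_top','shutter_top','spout'] if n[0]=='k' else ['cap']):
        for r in pinpoint('wrist',t)[:3]:
            x=depth_pt(s,r['location']); print(n,t,round(r['p'],2),np.round(r['location'],1),None if x is None else np.round(x,4))
    C=cloud(s); im=s['im'].astype(int)
    if n[0]=='k':
        m=(abs(C[...,2]-.07)<.004)&(im[...,2]>im[...,0]+50); print('lid',m.sum(),cv2.minAreaRect((C[m][:,:2]*1000).astype(np.float32)),C[m][:,2].mean())
        for nm,zl,zh in(('spout',.080,.092),('grip',.095,.105)):
            m=(C[...,2]>zl)&(C[...,2]<zh)&(abs(C[...,1]+.06)<.12)&(abs(C[...,0]-.52)<.09)
            print(nm,m.sum(),cv2.minAreaRect((C[m][:,:2]*1000).astype(np.float32)) if m.any() else '',np.percentile(C[m][:,2],[5,50,95]) if m.any() else '')
    else:
        for zl,zh in((.018,.028),(.042,.052)):
            m=(C[...,2]>zl)&(C[...,2]<zh)&(np.hypot(C[...,0]-.52,C[...,1]+.296)<.05)
            print('cap z',zl,m.sum(),cv2.minEnclosingCircle((C[m][:,:2]*1000).astype(np.float32)) if m.any() else '',C[m].mean(0) if m.any() else '')
cv2.imwrite('pics/pair.png',cv2.resize(np.hstack([V['k1']['im'],V['c1']['im']])[:,:,::-1],(800,300)))
print(telemetry.get_t())
```

```text
[[0.001, -0.951, -0.309, 0.078], [1.0, 0.0, 0.001, 0.0], [-0.001, -0.309, 0.951, -0.141], [0.0, 0.0, 0.0, 1.0]] 64.67462959430016
lid 3278 ((529.112060546875, -63.97614288330078), (134.7061767578125, 226.66757202148438), 1.086808204650879)
k1 spout_top 0.94 [199.3 181.3] [ 0.5278 -0.1222  0.0868]
k1 shutter_top 0.69 [293.  162.9] [ 0.502  -0.0106  0.0983]
k1 spout 0.81 [202.7 178.3] [ 0.5241 -0.118   0.0862]
lid 15530 ((530.0361328125, -63.41100311279297), (136.68215942382812, 225.86880493164062), 1.0426188707351685) 0.06881280128496813
spout 411 ((517.0516357421875, -63.04230499267578), (26.684173583984375, 140.87600708007812), 14.576139450073242) [0.0814382  0.08541672 0.08837649]
grip 393 ((501.3940734863281, -9.642910957336426), (19.25322723388672, 27.28633689880371), 0.2617533206939697) [0.09623128 0.09805265 0.09934155]
k2 spout_top 0.76 [207.  145.5] [ 0.5296 -0.1168  0.0864]
k2 shutter_top 0.63 [289.1 125.2] [ 0.5022 -0.012   0.0984]
k2 spout 0.7 [208.1 143. ] [ 0.5263 -0.1152  0.0867]
lid 14279 ((530.7088623046875, -63.48548889160156), (136.388671875, 225.81617736816406), 1.
[... 410 characters left out ...]
] [ 0.5176 -0.3843  0.0476]
c1 cap 0.68 [243.9 170.9] [ 0.5169 -0.2974  0.0418]
cap z 0.018 657 ((527.6380004882812, -303.1037292480469), 24.0242862701416) [ 0.52385485 -0.30260742  0.0227208 ]
cap z 0.042 334 ((528.0802001953125, -302.72540283203125), 12.841209411621094) [ 0.52736958 -0.30278049  0.04665383]
c2 cap 0.91 [204.5 205.7] [ 0.6139 -0.3539  0.046 ]
c2 cap 0.74 [243.3 141. ] [ 0.5236 -0.2991  0.0469]
c2 cap 0.72 [177.4 141.4] [ 0.5218 -0.3813  0.0613]
cap z 0.018 619 ((527.92724609375, -302.915283203125), 24.04806137084961) [ 0.52561734 -0.30264878  0.02273047]
cap z 0.042 303 ((528.3553466796875, -302.8670654296875), 12.961893081665039) [ 0.52777924 -0.30292285  0.04654464]
7.025
```

View pics/pair.png

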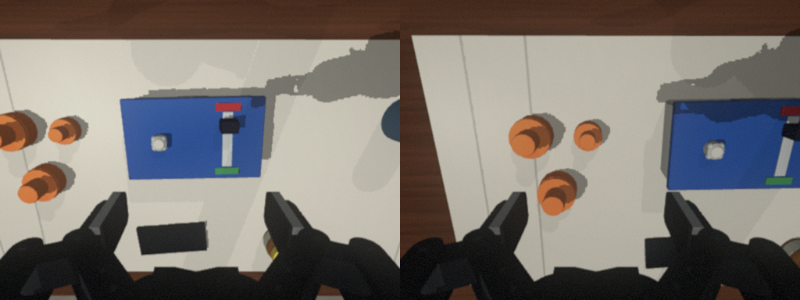

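The right-hand view shows the small cap at about (588,135) of the pair, beside two larger ones at (530,137) and (557,192). Its measured knob radius is 12.9 mm and skirt radius 24 mm, with its top at 47 mm, so it is the right one. The grip sits by red and green lies towards +x. Now I slide the shutter.

```bash
cat >> h.py <<'E'
def down(yaw):
    x,y,z,w=(Ro.from_euler('z',yaw)*Ro.from_quat([0,1,0,0])).as_quat(); return [w,x,y,z]
E
python3 - <<'E'
from h import *
q=down(np.radians(1.1)); u=np.array([np.cos(.019),np.sin(.019),0])
g=np.array([.5017,-.0095,.078])
robot.move_to(g+[0,0,.10],q); robot.line_to(g+[0,0,.04],q)
print('dn',robot.line_to(g,q,rate=.06,max_force=10),telemetry.get_tcp_pos())
robot.close(); print('open',telemetry.get_opening(),telemetry.get_grasp_force(),telemetry.get_wrist_force())
print('stop',robot.line_to(g+u*.066,q,rate=.05,max_force=14),telemetry.get_tcp_pos(),telemetry.get_wrist_force(),telemetry.get_opening())
robot.open_jaws(); p=np.array(telemetry.get_tcp_pos()); robot.line_to(p+[0,0,.08])
robot.move_to([.50,-.11,.30],[0,0,1,0]); robot.pause(.3)
for i in range(2):
    s=shot('wrist','k3'); C=cloud(s); im=s['im'].astype(int)
    m=(C[...,2]>.0835)&(C[...,2]<.092)&(np.hypot(C[...,0]-.531,C[...,1]+.118)<.02)
    print('spout',m.sum(),cv2.minEnclosingCircle((C[m][:,:2]*1000).astype(np.float32)),C[m].mean(0))
    m=(C[...,2]>.095)&(C[...,2]<.105)&(abs(C[...,1]+.01)<.04)&(abs(C[...,0]-.54)<.09)
    print('grip',m.sum(),cv2.minAreaRect((C[m][:,:2]*1000).astype(np.float32)))
    m=(abs(C[...,2]-.07)<.004)&(im[...,2]>im[...,0]+50); print('lid',cv2.minAreaRect((C[m][:,:2]*1000).astype(np.float32)))
    if i==0:
        robot.move_to([.50,-.303,.26],[0,0,1,0]); robot.pause(.3)
        s=shot('wrist','c3'); C=cloud(s)
        m=(C[...,2]>.042)&(C[...,2]<.052)&(np.hypot(C[...,0]-.528,C[...,1]+.303)<.03)
        print('knob',m.sum(),cv2.minEnclosingCircle((C[m][:,:2]*1000).astype(np.float32)),C[m].mean(0))
        for zl,zh in((.026,.036),(.055,.07)):
            m=(C[...,2]>zl)&(C[...,2]<zh)&(C[...,1]<-.32); print('big z',zl,np.round(np.array(cv2.kmeans((C[m][:,:2]).astype(np.float32),2,None,(3,20,1e-5),3,0)[2]),3).tolist() if m.sum()>5 else '')
        break
print(telemetry.get_t())
E
```

```text
dn False [ 0.50184147 -0.0095136   0.07806317]
open 0.026817159523214926 59.839155077934265 [-1.24742039  2.05741781  4.58940187]
stop True [ 0.55899056 -0.00795351  0.07845814] [-2.17630588  0.73565314  6.06773061] 0.026643399213799095
spout 270 ((530.949462890625, -118.21332550048828), 13.367634773254395) [ 0.53075677 -0.11848811  0.08583868]
grip 344 ((558.682373046875, -8.16891860961914), (19.586223602294922, 27.990270614624023), 1.424461007118225)
lid ((530.0444946289062, -63.64732360839844), (136.66558837890625, 226.0452880859375), 1.3256943225860596)
knob 334 ((528.033935546875, -302.89312744140625), 12.758280754089355) [ 0.52752004 -0.30296986  0.04656796]
big z 0.026 [[0.5210000276565552, -0.3919999897480011], [0.6209999918937683, -0.35600000619888306]]
big z 0.055 [[0.5270000100135803, -0.3959999978542328], [0.6290000081062317, -0.35899999737739563]]
14.7833
```

The grip moved 57 mm and then met resistance. That leaves too little margin, so I re-grip and push further to confirm the end stop.

Run:
```python
from h import *
q=down(np.radians(1.2)); u=np.array([np.cos(.02),np.sin(.02),0])
g=np.array([.5588,-.0082,.078])
robot.move_to(g+[0,0,.08],q); robot.line_to(g,q,rate=.1,max_force=10)
robot.close(); p0=np.array(telemetry.get_tcp_pos()); print(p0,telemetry.get_wrist_force())
print('stop',robot.line_to(p0+u*.008,q,rate=.02,max_force=30),telemetry.get_tcp_pos(),telemetry.get_wrist_force())
robot.pause(.3); print(telemetry.get_tcp_pos(),telemetry.get_wrist_force())
robot.open_jaws(); robot.line_to(np.array(telemetry.get_tcp_pos())+[0,0,.08])
robot.move_to([.50,-.06,.30],[0,0,1,0]); robot.pause(.3)
s=shot('wrist','k4'); C=cloud(s)
m=(C[...,2]>.095)&(C[...,2]<.105)&(abs(C[...,1]+.01)<.04)&(abs(C[...,0]-.54)<.09)
print('grip',m.sum(),cv2.minAreaRect((C[m][:,:2]*1000).astype(np.float32)))
cv2.imwrite('pics/k4c.png',cv2.resize(s['im'][90:260,130:360,::-1],None,fx=3,fy=3))
print(telemetry.get_t())
```

```text
[ 0.55898062 -0.00799045  0.07851538] [-1.73229962  1.6143932   5.76698643]
stop False [ 0.55929591 -0.00790052  0.07837972] [-21.72205012  -1.38959924  21.22148487]
[ 0.55930234 -0.00796188  0.07841479] [-21.39544889  -1.94349364  20.98998009]
grip 335 ((558.624755859375, -8.271636962890625), (18.881689071655273, 27.954654693603516), 2.5988821983337402)
20.7083
```

View pics/k4c.png

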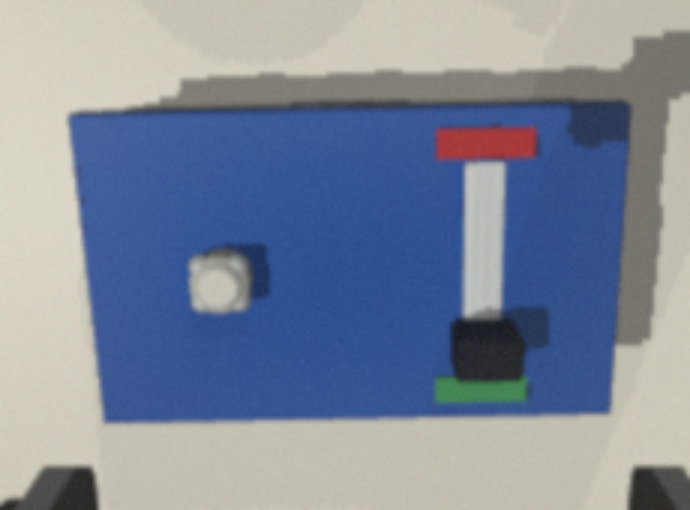

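The grip is against its stop, next to green at about (487,350) in the crop, and a 20 N push did not move it. Next I grasp the cap with the fingers closing along 29°, clear of both large caps, and carry it above the spout.

Run:
```python
from h import *
c=np.array([.5280,-.3029,.027]); sp=np.array([.5311,-.1184,.07])
yaw=np.radians(-61)
for y in(yaw,yaw+np.pi): print(ik(c,down(y)),ik(sp+[0,0,.05],down(y)))
q=down(yaw) if ik(c,down(yaw)) is not None else down(yaw+np.pi)
robot.move_to(c+[0,0,.12],q); robot.line_to(c+[0,0,.05],q)
print('hit',robot.line_to(c,q,rate=.06,max_force=8),telemetry.get_tcp_pos())
robot.close(); print(telemetry.get_opening(),telemetry.get_grasp_force(),telemetry.get_tcp_pos())
robot.line_to(c+[0,0,.12],q); print(telemetry.get_opening())
robot.move_to(sp+[0,0,.027+.040],q); robot.pause(.4)
print(telemetry.get_tcp_pos(),telemetry.get_wrist_force(),telemetry.get_opening(),telemetry.get_t())
s=shot('side','s5'); w=shot('wrist','w5')
a=cv2.resize(s['im'][150:280,170:370],(600,390)); b=cv2.resize(w['im'],(520,390))
cv2.imwrite('pics/p5.png',cv2.resize(np.hstack([a,b]),(800,279))[:,:,::-1])
for r in pinpoint('side','cap')[:3]: print(r, depth_pt(s,r['location']))
C=cloud(s); im=s['im'].astype(int)
m=(im[...,0]>im[...,2]+60)&(np.hypot(C[...,0]-.531,C[...,1]+.118)<.045)&(C[...,2]>.08); print(m.sum(),C[m].min(0),C[m].max(0))
```

```text
[-0.65264334  0.50876118 -0.18280714  0.87922801  0.          0.4120075 ] [-0.36690318  0.31306293 -0.23471195  1.02302145  0.          0.69774766]
[-0.65264334  0.50876118 -0.18280714  0.87922801  0.         -2.72958515] [-0.36690318  0.31306293 -0.23471195  1.02302145  0.         -2.44384499]
hit False [ 0.5282956  -0.3031074   0.02732263]
0.02381872445493992 58.87179493904114 [ 0.5283269  -0.30314432  0.02747054]
0.023773606903835467
[ 0.53114631 -0.11928019  0.13692434] [-0.2436441  -0.37971672 -0.4215924 ] 0.02395205297025917 26.125
{'location': [347.6, 297.7], 'p': 0.79} [ 0.50115295 -0.41306717  0.03125804]
{'location': [265.9, 218.3], 'p': 0.55} [ 0.51744204 -0.13812851  0.1211094 ]
206 [ 0.49648547 -0.14443622  0.11059229] [ 0.55539141 -0.09842219  0.26617603]
```

View pics/p5.png

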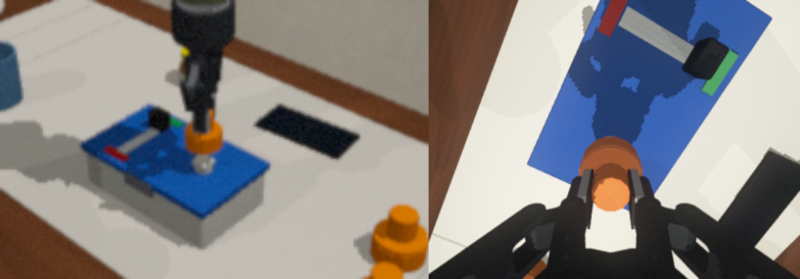

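The cap is held upright above the spout (side view about (203,135), spout below at (204,163)); the wrist view shows the knob between the pads. I lower it in guarded steps.

```bash
cat > desc.py <<'E'
from h import *
q=list(telemetry.get_eef_rot()); q=down(np.radians(-61))
w=shot('wrist'); C=cloud(w); im=w['im'].astype(int)
m=(im[...,0]>im[...,2]+50)&(np.hypot(C[...,0]-.531,C[...,1]+.118)<.04)
for zl,zh in((.150,.165),(.126,.139)):
    k=m&(C[...,2]>zl)&(C[...,2]<zh); print('cap layer',k.sum(),cv2.minEnclosingCircle((C[k][:,:2]*1000).astype(np.float32)) if k.any() else '')
f0=np.array(telemetry.get_wrist_force())
xy=np.array([.5311,-.1176]); z=.137
hit=robot.line_to([*xy,.120],q,rate=.04,max_force=5); print('free',hit,telemetry.get_tcp_pos())
z=.120
while not hit and z>.105:
    z-=.001; robot.line_to([*xy,z],q,rate=.02)
    p=telemetry.get_tcp_pos(); f=np.array(telemetry.get_wrist_force())-f0
    print(round(z,4),np.round(p,4),np.round(f,1))
    if f[2]>5.: break
print(telemetry.get_t())
E
python3 desc.py
```

```text
cap layer 2278 ((532.46240234375, -119.09402465820312), 14.419428825378418)
cap layer 2335 ((529.7080688476562, -114.93531799316406), 23.566875457763672)
free False [ 0.53093361 -0.11748546  0.11972844]
0.119 [ 0.5312 -0.1177  0.1192] [-0.5  0.6 -0.3]
0.118 [ 0.5311 -0.1176  0.118 ] [-0.6  0.6  0.4]
0.117 [ 0.5311 -0.1176  0.1169] [-0.2  1.   0.2]
0.116 [ 0.531  -0.1176  0.1159] [-0.7  0.1  0.4]
0.115 [ 0.531  -0.1176  0.1149] [-0.5  1.1  0.1]
0.114 [ 0.531  -0.1176  0.1139] [-0.6  1.1 -0.4]
0.113 [ 0.531  -0.1176  0.1129] [-0.8  0.7 -0.5]
0.112 [ 0.5311 -0.1177  0.112 ] [ 0.6 -0.   0.9]
0.111 [ 0.5311 -0.1181  0.1113] [-1.1 -1.4  3.4]
0.11 [ 0.5313 -0.1182  0.1107] [-1.8 -1.7  5.8]
29.4
```

Contact came at a rim height of about 15 mm, so the cap rests on the beads as expected. I press on through the click.

Run:
```python
from h import *
q=down(np.radians(-61)); f0=np.array([-.24,-.38,-.42]); xy=[.5312,-.1182]; z=.110
while z>.085:
    z-=.0008; robot.line_to([*xy,z],q,rate=.02)
    p=telemetry.get_tcp_pos(); f=np.array(telemetry.get_wrist_force())-f0
    print(round(z,4),np.round(p,4),np.round(f,1),round(telemetry.get_opening(),4))
    if f[2]>(11.5 if p[2]<.1 else 20): break
robot.pause(.5); p=telemetry.get_tcp_pos(); f=np.array(telemetry.get_wrist_force())-f0
print(np.round(p,4),np.round(f,1),telemetry.get_grasp_force(),telemetry.get_t())
```

```text
0.1092 [ 0.5316 -0.1187  0.1103] [-1.7 -0.5  9.1] 0.0233
0.1084 [ 0.5317 -0.1186  0.1095] [-1.2 -0.7  7.8] 0.0239
0.1076 [ 0.5313 -0.1184  0.1083] [-1.6 -1.7  6.2] 0.024
0.1068 [ 0.5309 -0.1183  0.1064] [ 0.3 -1.9  0.5] 0.0239
0.106 [ 0.5309 -0.1182  0.1054] [-0.1 -1.5 -0.3] 0.0238
0.1052 [ 0.531  -0.1182  0.1049] [-0.4 -2.2 -0.3] 0.0242
0.1044 [ 0.5309 -0.1181  0.104 ] [-0.8 -2.4 -3.3] 0.0244
0.1036 [ 0.5309 -0.1181  0.1031] [ 0.2 -2.1 -5.6] 0.024
0.1028 [ 0.5308 -0.118   0.1021] [ 0.4 -2.8 -9.9] 0.0238
0.102 [ 0.5308 -0.1183  0.1015] [  0.8  -3.1 -11.2] 0.0237
0.1012 [ 0.5311 -0.1182  0.1012] [ 0.3 -2.8 -8.5] 0.0236
0.1004 [ 0.5314 -0.1181  0.1007] [-1.1 -1.3 -5.2] 0.0236
0.0996 [ 0.5318 -0.118   0.1001] [ 0.3 -0.  -2.9] 0.024
0.0988 [ 0.5318 -0.1181  0.0993] [ 0.4  0.4 -0.2] 0.0239
0.098 [ 0.5313 -0.1182  0.0981] [ 1.3 -0.2  0.2] 0.024
0.0972 [ 0.5314 -0.1183  0.0975] [-0.1  1.5  1.6] 0.0242
0.0964 [ 0.5314 -0.1183  0.0974] [-2.6  0.4  8.2] 0.0236
0.0956 [ 0.5314 -0.1183  0.0974] [-4.1  2.4 12.5] 0.0241
[ 0.5314 -0.1183  0.0974] [-3.8  1.3 13.5] 61.944791078567505 34.4
```

The beads clicked at a rim height of about 11 mm and pulled the cap down. It then stopped rigidly at TCP z 0.0974, which puts the rim on the lid, with a steady push of 13 N. One last look before handing in.

Run:
```python
from h import *
s=shot('side'); w=shot('wrist')
a=cv2.resize(s['im'][150:280,170:370],(600,390)); b=cv2.resize(w['im'],(520,390))
cv2.imwrite('pics/p6.png',cv2.resize(np.hstack([a,b]),(800,279))[:,:,::-1])
robot.pause(.5); print(telemetry.get_wrist_force(),telemetry.get_tcp_pos(),telemetry.get_t())
```

```text
[-3.03668333  1.11596427 12.04297328] [ 0.53142874 -0.11829414  0.09737258] 35.0
```

View pics/p6.png

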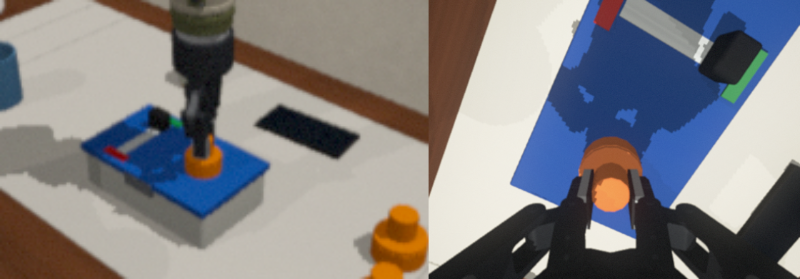

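The cap sits flat on the lid (side view about (203,160)), the shutter is at green (730,60), and the push holds at 12 N. I am handing in.

```bash
python3 -c "
from h import *
print(robot.close_job())"
```

```text
the job is handed in; nothing more can be done
None
```

The job is handed in with the shutter against its green end stop and the cap clicked flat onto the lid, the gripper still holding it down at about 12 N; no verdict came back.

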